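# Load a power module into the test dock and start the test

### The arm

A 7-joint arm with a two-finger parallel gripper is mounted at the origin on the work surface. World frame = base frame: x ahead of the robot, y to its left, z up, the work surface at z = 0. Lengths are in m, angles in degrees, forces in N, time in s.
With the tool pointing down it reaches from about 0.425 to 0.875 m from the base axis. Payload 4.7 kg.
Tool frame: the origin (TCP) lies midway between the tips of the shut fingers; the grasp point (between the pads) lies 19 mm behind it; z points along the fingers, y is the direction in which the jaws open and shut (so a half turn about z gives the same grasp; the last joint's range is limited). The gripper opens to 87 mm and grips with 3 to 60 N. Pads are 19 mm wide; open, the fingers measure 117 mm over their backs; the gripper's body (75 mm by 190 mm) begins 51 mm behind the grasp point.
Start: joints at [-66.056, 18.392, -4.016, 83.108, 1.295, 78.541, -3.26], TCP at [0.255, 0.598, 0.223] pointing down, gripper open.
Joint ranges: [-163.93, 163.93], [-17.29, 119.83], [-79.2, 71.16], [3.27, 140.29], [-89.18, 269.18], [5.43, 117.66], [-154.24, 154.24]. Speed limits (degrees/s): [147.25, 147.25, 180, 180, 180, 180, 180].

### API

Orientations are given as [roll, pitch, yaw] about the fixed x, y, z axes, in that order (R = Rz(yaw) Ry(pitch) Rx(roll)).
In Python, from cell import env gives the robot as it stands.
- The arm moves only by the tool apply_moves, never from a script. Its argument "targets" is a list of rows, each a list of 2 entries, a list of its own where there are three numbers: the shift along the world's x, y, z in mm, then the turn, a rotation vector about the world's x, y, z in rad. A call has 1 to 8 rows; each row is the pose to reach, as a shift and turn from the pose commanded when the call began; what a row does not reach only later rows make up. A row lasts 1/10 s, in which the tool goes at most 50 mm and 8.59 degrees, less where a joint would pass 70% of its speed; a pose out of reach is approached as far as the arm can. A call with a gripper value outside its range is refused whole. "hand" is the finger opening in mm, from 0 to 87, set as the call begins (left out, the last holds). The fingers move at their own pace and stop on an object; "squeeze" is the grip in N (left out, the last holds). Time passes only in rows, so rows that repeat a pose let the fingers close. It gives the time, the measured TCP pose, the force and the opening at its end, in the units of the state.
- env.get_obs(): the state, without advancing time (a new reading comes with each control period).
- env.read_camera(name): name is "scene" or "side" or "wrist"; returns a dict with "image" (400x640x3 uint8, red, green, blue), "camera_matrix" (3x3 intrinsics, pixels), "k1" (the pictures are not rectified: a ray, as slopes to the right and down, at radius r is drawn at 1 + k1 r^2 times it, then the intrinsics apply), "camera_from_world" (4x4, takes a point from world to camera coordinates); the wrist camera has in their place "mount" (4x4, takes a point from camera to tool coordinates, whose origin is the TCP and whose axes are the flange's). Camera axes: x right, y down, z forward; pixel columns grow to the right and rows downward; lengths in m; the calibration is good to about 2 mm. A picture is of the moment at which its call begins: read the wrist's pose just before it. There is no depth.
- env.sign_off(): hands the job in, once; it reports no verdict.
Trained networks look in a picture, given as the dict that the camera call returned (one of the last four; its "shot" number tells which), for a name from the list of things; names that differ only in an ending like _2 or _b are one class to them, and where a whole thing is asked for, a point or a joint stands for the part that bears it (a point fixed in the world has none). Each returns a list of dicts, best first, with "conf" (0 to 1); they miss things now and then, are a little off and sometimes report something else, mostly with a low value. They report only what shows in the picture. A call takes as long as a camera call. They do not tell look-alikes from the thing itself.
- env.regions_of(picture, target): "region" (400x640 bool, what is visible of it) and "rect" ([left, top, right, bottom] in pixels, round what is visible of it).
The state is a dict: "time_s": time; "qpos": joint angles; "joint_velocities": joint speeds; "effort": joint torques, N m; "tool_pos": TCP position; "tool_rot": TCP orientation; "force": force on the tool from outside, world axes, zero at the start; "wrist_torque": the same for the moment, N m; "grip_width": finger opening in m.
Only numpy, scipy, OpenCV 4.12 (cv2) and the standard library are available. Lean on these libraries where they do the work, as an engineer would, in place of code of your own. Each camera call takes 0.05 s, during which the arm holds its last target. There are 200 camera calls.

### The job

Push the module with the finned heat sink down its lane of the test dock until it sits square and fully home against the end stop, keeping it flat on the bed (push gently with the fingertips, no gripping or lifting) and letting neither it nor the robot touch any guide rail. Then press the start button on the white console down fully and let it go. Leave the other module and everything else on the bench where they are.

Things in the scene. Friction and masses are not known exactly. Their poses are not given: they have to be found in the camera images.
- finned_module: Module to load: grey box 100 (x, +x end is the nose) x 88 (y) x 40 mm high, about 0.4 kg, slides under a few N; on its lid upright aluminium fins to 55 mm above the underside, 12 mm or more in from its edges. Origin: centre of underside. Starts before either lane, up to 10 mm off its centre line and 0.1 rad askew, nose 15 to 30 mm short of the rails
- plain_module: Other module: same 100 x 88 x 40 mm grey box, flat lid with black vent slots and no fins, before the other lane. Stays where it is. Origin: centre of underside
- dock: Fixed dock, two parallel lanes. Black bed 400 (x) x 290 (y) x 8 mm; origin at the centre of its underside, z up. Push along its +x: open apron x -200 to -55 mm, then lanes (centre lines y = +63, -63 mm) to the end stop, a grey bar across both lanes, face at x = +180 mm, top at z = 42 mm. A module touching the stop has its origin at x = +130 mm
- rails: Three aluminium guide rails on the dock; origin and axes as the dock's. Each 12 mm wide, x = -55 to +180 mm, centred on y = -126, 0 and +126 mm, tops at z = 22 mm (14 mm above the bed). Lanes are 114 mm wide: a centred module has 13 mm free each side. Not to be touched by module or robot; fingers may pass above
- start_button (a joint): The round dark grey start button, 30 mm across, in a black collar 46 mm across on the console; its top is 67 mm above the table when up and it stands 10 mm proud of the collar; 0 = up, grows to 0.006 m fully pressed, straight down, against a spring that takes about 4 N
- start_button_top (a point): Centre of the start button's top face; press straight down here
- console: Fixed white console box, 90 (x) x 100 (y) x 45 mm high, to the left of the dock, with the start button on its top; four tiny flat lamps behind the button are only for show. Origin: centre of its underside
- multimeter: Bystander: black handheld meter lying flat, 150 x 75 x 34 mm (41 mm at its dial); origin centre of underside
- mug: Bystander: white mug, 80 mm across, 90 mm high, with a handle; origin centre of underside
- screwdriver: Bystander: screwdriver with red handle lying beyond the dock, 200 mm long, 26 mm thick; origin under the middle of its length
- solder_reel: Bystander: steel-coloured reel standing on end, 56 mm across, 40 mm high, left of the dock beyond the console; origin centre of underside
- carton: Bystander: small cardboard carton 60 x 90 x 40 mm, beyond the dock; origin centre of underside
- heat_sink: Bystander: loose finned aluminium heat sink 50 x 40 x 26 mm, on the near left of the table; origin centre of underside
Mind the look-alikes: they are no part of the job. What is shaped like the finned_module but blue or green is not meant. Leave any red look-alike of the console alone.

How it is judged:
By the outcome, as a careful person would: the job done as asked, in the order asked, and still so for the second after the job is handed in, with the robot touching nothing.
It also fails if it takes over 59 s, if anything falls off the work surface, if the arm or the gripper's body presses on something with over 40 N, if the wrist force passes 120 N, or if a joint passes its speed limit or range.

## Working session

There is one attempt and no reset: what is moved stays moved. The work goes in short steps, Python scripts to look and compute and a tool call to move; the robot and the scene stay as the last step left them, time stands still between calls to the robot, and variables do not carry over. Pictures are saved under pics/ and viewed, about 8 in all and at most 12, crops included, and the job is handed in when it is done.

Besides the shell and the picture viewer there is one more tool, called after "Request:" in YAML: its name, and indented under it one key for each argument. apply_moves: Moves the arm, as the interface text tells. Its arguments: {"type":"object","properties":{"targets":{"type":"array","items":{"type":"array"}},"hand":{"type":"number"},"squeeze":{"type":"number"}},"required":["targets"]}

```bash
mkdir -p pics; ls
cat > h.py <<'E'
import numpy as np,cv2,pickle
from cell import env
def save(n,im): cv2.imwrite('pics/'+n,np.ascontiguousarray(im[...,::-1]))
def ray(p,uv):
    K=p['camera_matrix'];d=(np.array(uv,float)-[K[0][2],K[1][2]])/[K[0][0],K[1][1]]
    s=d.copy()
    for _ in range(30): s=d/(1+p['k1']*(s@s))
    return np.array([s[0],s[1],1.])
def toplane(p,uv,z,T=None):
    T=np.array(p['camera_from_world']) if T is None else T
    W=np.linalg.inv(T);o=W[:3,3];d=W[:3,:3]@ray(p,uv)
    return o+d*(z-o[2])/d[2]
def proj(p,X,T=None):
    T=np.array(p['camera_from_world']) if T is None else T
    c=T[:3,:3]@np.array(X)+T[:3,3];s=c[:2]/c[2];s=s*(1+p['k1']*(s@s));K=p['camera_matrix']
    return np.array([K[0][0]*s[0]+K[0][2],K[1][1]*s[1]+K[1][2]])
E
python3 - <<'E'
from h import *
o=env.get_obs();print(o)
for n in ['scene','side']:
    p=env.read_camera(n);save(n+'0.png',p['image'])
    print(n,np.round(np.linalg.inv(p['camera_from_world'])[:3,3],3),p['k1'],p['camera_matrix'])
    for t in ['finned_module','plain_module','dock','console','start_button','start_button_top']:
        for r in env.regions_of(p,t)[:4]: print(t,round(r['conf'],2),r['rect'])
E
```

```text
pics
{'time_s': 0.0, 'qpos': array([-66.05699561,  18.4398389 ,  -4.01482859,  83.17362249,
         1.29462299,  78.54207404,  -3.25860861]), 'joint_velocities': array([ 0.0222508 , -0.04562242,  0.0138983 , -0.06880264, -0.00313202,
        0.04934604, -0.0548412 ]), 'effort': array([ 4.83170794e-06, -4.91280627e+01, -4.03932156e-01, -3.12527525e+01,
       -6.40359591e-02,  4.34924173e-02,  1.37326665e-04]), 'tool_pos': array([0.25522062, 0.59719701, 0.22146381]), 'tool_rot': array([-1.79889684e+02,  5.60938065e-03,  1.56867371e+02]), 'force': array([ 0.45859881, -0.29834068,  0.31441225]), 'wrist_torque': array([-0.01704716, -0.00748669, -0.02516698]), 'grip_width': 0.08703532217814863}
scene [1.478 0.417 1.105] -0.053994766573931374 [[400.83244572   0.         327.37151516]
 [  0.         400.83244572 197.24620137]
 [  0.           0.           1.        ]]
finned_module 0.97 [348.2, 158.4, 371.7, 181.9]
finned_module 0.63 [256.1, 178.8, 287.3, 201.6]
plain_module 0.75 [245.4, 199.9, 280.5, 226.6]
dock 0.85 [238.7, 181.2, 360.3, 252.7]
console 0.87 [436.7, 217.8, 473.5, 250.9]
c
[... 393 characters left out ...]
      325.89808307]
 [  0.         422.49199053 199.11406938]
 [  0.           0.           1.        ]]
finned_module 0.62 [332.7, 170.2, 354.6, 189.6]
finned_module 0.43 [370.4, 221.8, 379.9, 251.0]
finned_module 0.32 [259.1, 164.9, 283.0, 178.1]
plain_module 0.66 [298.8, 165.7, 323.2, 188.9]
plain_module 0.57 [361.4, 144.2, 383.7, 163.1]
dock 0.71 [283.0, 188.0, 360.1, 225.0]
dock 0.58 [276.8, 167.6, 364.4, 247.2]
console 0.81 [292.5, 262.1, 333.4, 296.9]
console 0.79 [268.9, 299.5, 319.2, 343.9]
start_button 0.58 [295.0, 306.2, 304.7, 317.5]
start_button 0.53 [316.9, 265.4, 323.2, 278.5]
start_button_top 0.48 [291.5, 307.7, 305.3, 317.8]
start_button_top 0.39 [315.0, 267.4, 323.5, 276.6]
```

Run:
```python
import cv2,numpy as np
a=cv2.imread('pics/scene0.png')[130:270,150:490];b=cv2.imread('pics/side0.png')[130:350,240:480]
cv2.imwrite('pics/a.png',cv2.resize(a,(782,322),interpolation=3));cv2.imwrite('pics/b.png',cv2.resize(b,None,fx=2.7,fy=2.7,interpolation=3))
```

```text
(no output)
```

View pics/a.png

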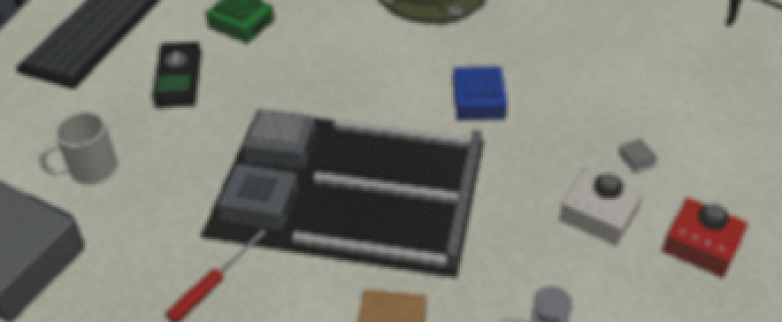

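View pics/b.png

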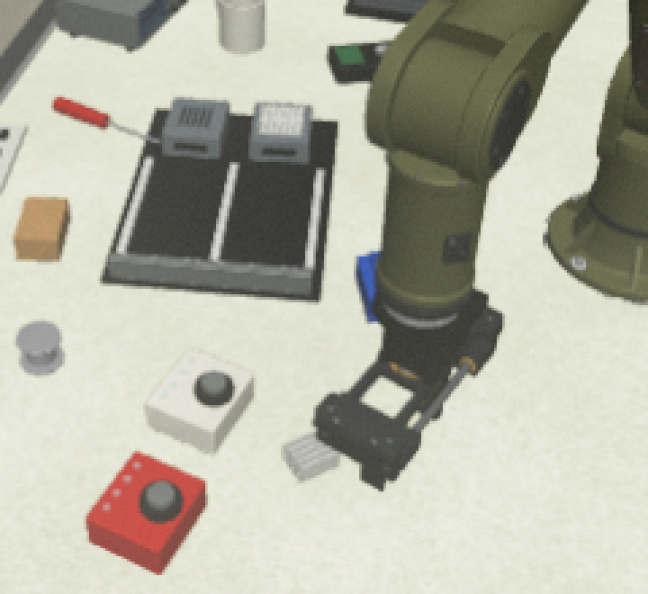

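Candidates for the module: the finned grey box at scene (271,190) / side (345,180), which I choose; the plain one with black slots at (262,212); blue at (358,170); green at (254,137); loose heat sink (427,197). Console: the white one at scene (412,220), side (313,280); the red one at (455,234) is not meant. The lanes run from the modules to the grey stop.

Run:
```python
from h import *
p=env.read_camera('side');q=env.read_camera('scene')
print('side bed corners z8: stopL,stopR,entryR,entryL')
for uv in [(278.1,235.2),(358.1,240.7),(365.2,174.8),(298,167)]: print(np.round(toplane(p,uv,.006),3))
for uv in [(238.3,233),(348.3,250)]: print('scene',np.round(toplane(q,uv,.006),3))
print('fins',np.round(toplane(p,(344,174.5),.06),3),np.round(toplane(q,(271,186),.06),3))
print('plain',np.round(toplane(p,(313,172.5),.048),3))
print('btn',np.round(toplane(p,(319.5,272.5),.067),3),np.round(toplane(q,(415,210),.067),3))
o=env.get_obs()
w=env.read_camera('wrist');print(w['mount'],w['camera_matrix'],w['k1']);save('w0.png',w['image'])
```

```text
side bed corners z8: stopL,stopR,entryR,entryL
[0.671 0.244 0.006]
[0.39  0.206 0.006]
[ 0.434 -0.192  0.006]
[ 0.726 -0.183  0.006]
scene [ 0.725 -0.147  0.006]
scene [0.68  0.242 0.006]
fins [ 0.506 -0.099  0.06 ] [ 0.522 -0.103  0.06 ]
plain [ 0.635 -0.1    0.048]
btn [0.47  0.431 0.067] [0.487 0.429 0.067]
[[ 1.41313509e-03 -9.69547582e-01 -2.44898935e-01  6.71061005e-02]
 [ 9.99998987e-01  1.41189749e-03  1.80612730e-04  1.65984684e-03]
 [ 1.70659556e-04 -2.44898943e-01  9.69548595e-01 -1.61673518e-01]
 [ 0.00000000e+00  0.00000000e+00  0.00000000e+00  1.00000000e+00]] [[282.11853449   0.         316.85113371]
 [  0.         282.11853449 198.35611506]
 [  0.           0.           1.        ]] -0.016236551315063925
```

Request:
apply_moves:
  targets:
    - [[50,-120,10],[0,0,-0.15]]
    - [[250,-600,30],[0,0,-1.05]]
    - [[250,-600,30],[0,0,-1.05]]
    - [[250,-600,30],[0,0,-1.05]]
    - [[250,-600,30],[0,0,-1.05]]
    - [[250,-600,30],[0,0,-1.05]]
    - [[250,-600,30],[0,0,-1.05]]
    - [[250,-600,30],[0,0,-1.05]]
  hand: 50

```text
time_s: 1.65
tool_pos: [0.4096, 0.227, 0.2421]
tool_rot: [179.9, -0.0, 96.5]
force: [0.5, -0.3, 0.5]
grip_width: 0.0502
```

Request:
apply_moves:
  targets:
    - [[20,-45,3],[0,0,0]]
    - [[95,-230,10],[0,0,0]]
    - [[95,-230,10],[0,0,0]]
    - [[95,-230,10],[0,0,0]]
    - [[95,-230,10],[0,0,0]]
    - [[95,-230,10],[0,0,0]]
    - [[95,-230,10],[0,0,0]]
    - [[95,-230,10],[0,0,0]]

```text
time_s: 2.45
tool_pos: [0.5038, 0.0004, 0.2515]
tool_rot: [-180.0, -0.0, 96.8]
force: [0.2, 0.7, 0.2]
grip_width: 0.0501
```

```bash
cat >> h.py <<'E'
from scipy.spatial.transform import Rotation as R
def wrist():
    o=env.get_obs();w=env.read_camera('wrist')
    T=np.eye(4);T[:3,:3]=R.from_euler('xyz',o['tool_rot'],degrees=True).as_matrix();T[:3,3]=o['tool_pos']
    return o,w,np.linalg.inv(T@np.array(w['mount']))
E
python3 - <<'E'
from h import *
o,w,T=wrist();print(o['time_s'],o['tool_pos'],o['tool_rot'])
im=w['image'];save('w1.png',im);np.savez('w1.npz',im=im,T=T)
for t in ['finned_module','plain_module','dock','console','start_button']:
    for r in env.regions_of(w,t)[:3]: print(t,round(r['conf'],2),r['rect'])
E
```

```text
2.45 [5.03776913e-01 4.22417486e-04 2.51519885e-01] [-1.79987404e+02 -4.00728949e-02  9.68128972e+01]
finned_module 0.72 [112.9, 0.6, 221.2, 70.4]
finned_module 0.7 [373.1, 211.9, 429.0, 244.1]
finned_module 0.62 [282.6, 219.5, 346.1, 286.9]
plain_module 0.65 [370.0, 209.2, 423.8, 241.1]
dock 0.79 [249.3, 2.8, 476.6, 285.9]
```

View pics/w1.png

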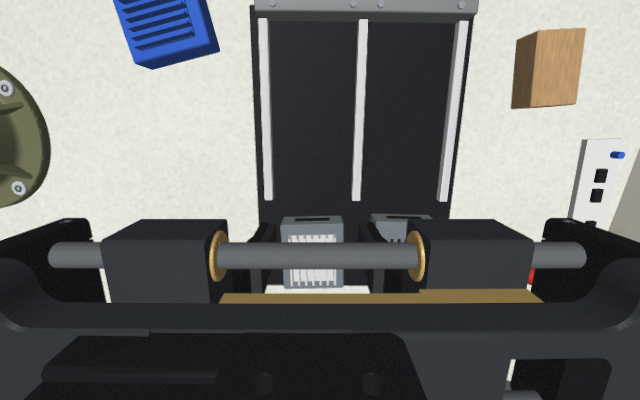

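The view shows the three rails (columns 265, 360, 455; entry ends at row 200), the stop at the top, the finned module at (313,250) and the plain one at (405,228). I'll back off so the module clears the gripper.

Request:
apply_moves:
  targets:
    - [[5,-50,0],[0,0,0]]
    - [[10,-100,0],[0,0,0]]
    - [[15,-140,0],[0,0,0]]
    - [[15,-140,0],[0,0,0]]
    - [[15,-140,0],[0,0,0]]

```text
time_s: 3.25
tool_pos: [0.519, -0.1415, 0.2516]
tool_rot: [-180.0, -0.0, 96.6]
force: [-0.3, 1.1, 0.2]
grip_width: 0.0499
```

```bash
cat >> h.py <<'E'
def rails(w,T,im,x0,y0,x1,y1,thr=150):
    g=im.min(2);m=np.zeros_like(g);m[y0:y1,x0:x1]=(g[y0:y1,x0:x1]>thr)
    n,l,s,c=cv2.connectedComponentsWithStats(m)
    out=[]
    for i in range(1,n):
        if s[i,4]<150 : continue
        v,u=np.where(l==i);P=np.array([toplane(w,(a,b),.022,T)[:2] for a,b in zip(u,v)])
        r=cv2.minAreaRect((P*1000).astype(np.float32));out.append((s[i].tolist(),np.round(r[0],1),np.round(r[1],1),round(r[2],2)))
    return out
E
python3 - <<'E'
from h import *
o,w,T=wrist();print(o['time_s'],o['tool_pos'],o['tool_rot'])
im=w['image'];save('w2.png',im);np.savez('w2.npz',im=im,T=T)
a=np.load('w1.npz')
for r in rails(w,a['T'],a['im'],256,16,472,206): print(1,r)
for r in rails(w,T,im,200,0,500,330): print(2,r)
for t in ['finned_module','plain_module','dock']:
    for r in env.regions_of(w,t)[:3]: print(t,round(r['conf'],2),r['rect'])
E
```

```text
3.25 [ 0.51898534 -0.14145842  0.25158339] [-1.79995789e+02 -1.51804509e-02  9.65947622e+01]
1 ([258, 18, 14, 182, 1584], array([425.5,  75.9]), array([ 12. , 231.6]), 6.3)
1 ([352, 19, 16, 182, 1552], array([550.1,  89.7]), array([ 11.4, 231.9]), 6.37)
1 ([439, 21, 30, 181, 1534], array([674.8, 103.3]), array([ 11.8, 232. ]), 6.41)
1 ([451, 41, 21, 165, 1787], array([689.4,  88.7]), array([ 28.9, 216.9]), 14.27)
2 ([200, 0, 300, 242, 21723], array([561.4, -75.3]), array([438.5, 316.4]), 6.27)
2 ([257, 0, 13, 96, 872], array([432.4,  14.1]), array([ 12. , 110.5]), 6.4)
2 ([356, 0, 13, 96, 858], array([556.8,  28.6]), array([ 11.3, 110.5]), 6.36)
2 ([451, 0, 20, 97, 866], array([681.4,  43.3]), array([ 11.6, 112.3]), 6.32)
2 ([451, 0, 49, 162, 5036], array([710.3,   1. ]), array([ 65.6, 204.1]), 15.21)
2 ([286, 127, 54, 59, 2905], array([ 510.8, -113.5]), array([71.6, 78.6]), 8.14)
2 ([271, 269, 98, 25, 2311], array([ 543.1, -302.5]), array([150.6,  41.6]), 6.67)
finned_module 0.67 [280.1, 117.9, 348.0, 191.3]
finned_module 0.67 [90.7, 228.0, 111.3, 301.2]
plain_module 0.95 [370.7, 109.3, 448.1, 190.0]
dock 0.88 [247.9, 3.3, 477.3, 199.8]
dock 0.71 [449.6, 132.2, 568.2, 200.5]
```

View pics/w2.png

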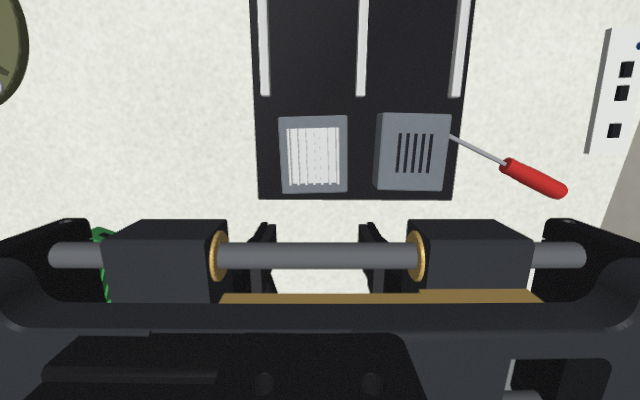

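The picture shows the finned module at (313,155), lid outline about (280-348, 116-193), and the plain one at (413,150); the rails fit the given sizes to 1 mm, so the dock pose is solid. Next the module's pose by silhouette fit.

```bash
cat >> h.py <<'E'
from scipy.optimize import minimize
YAW=np.radians(6.37+90);DO=np.array([557.0,27.6])/1000
ex=np.array([np.cos(YAW),np.sin(YAW)]);ey=np.array([-ex[1],ex[0]])
def d2w(x,y): return DO+(x*ex+y*ey)/1000
def w2d(p): v=(np.array(p[:2])-DO)*1000; return np.array([v@ex,v@ey])
def sil(w,T,x,y,a,S=4):
    c,s=np.cos(a),np.sin(a);P=[]
    for i in (-50,50):
        for j in (-44,44):
            for z in (.008,.048):
                q=d2w(x+c*i-s*j,y+s*i+c*j);P.append(proj(w,[*q,z],T))
    h=cv2.convexHull(np.array(P,np.float32))
    m=np.zeros((400*S,640*S),np.uint8);cv2.fillConvexPoly(m,np.round(((h+.5)*S-.5)*16).astype(np.int32),1,shift=4)
    return cv2.resize(m.astype(np.float32),(640,400),interpolation=cv2.INTER_AREA)
def fit(w,T,im,box,x0,thr=55):
    x_0,y_0,x_1,y_1=box;g=im.astype(np.float32).mean(2)[y_0:y_1,x_0:x_1];m=np.clip((g-thr+20)/40,0,1)
    f=lambda v:((sil(w,T,v[0],v[1],v[2]/100)[y_0:y_1,x_0:x_1]-m)**2).sum()
    r=minimize(f,x0,method='Nelder-Mead',options=dict(initial_simplex=[x0,np.add(x0,[6,0,0]),np.add(x0,[0,6,0]),np.add(x0,[0,0,6])],xatol=.02,fatol=.01))
    return r.x,r.fun
E
python3 - <<'E'
from h import *
a=np.load('w2.npz');w=env.read_camera('wrist');im=a['im']
print(np.array([im[y,313].mean() for y in range(98,126)]).astype(int),im[150,262:290].mean(1).astype(int),im[185:202,315].mean(1).astype(int))
print('fins ctr',w2d([.5108,-.1135]))
for b,x0 in [((265,100,364,196),[-130,60,0]),((364,100,450,196),[-130,-63,0])]:
    print(fit(w,a['T'],im,b,x0))
E
```

```text
[ 39  42  42  40  40  43  41  42  42  41  41  41  42  41  40  41  41  55
 125 127 126 127 127 127 126 127 126 128] [ 43  44  46  45  44  42  42  43  41  43  41  40  42  42  42  43  42  76
 111 125 127 128 126 126 124 156 205 204] [125 126 125 125 126 128 126 103  46  41  40  40  40  40 107 226 224]
fins ctr [-135.10304502   61.56961285]
(array([-130.60710967,   60.84439961,    3.34193218]), np.float64(128.118408203125))
(array([-126.61743343,  -68.17517578,   -2.36027418]), np.float64(423.538330078125))
```

Finned module in dock frame: x −131, y +60.8 (lane 63), yaw +1.9°: nearly centred. I'll go behind it and push with two spread fingertips, tips above rail height.

Request:
apply_moves:
  targets:
    - [[0,-40,0],[0,0,-0.004]]
    - [[0,-62,-40],[0,0,-0.004]]
    - [[0,-62,-85],[0,0,-0.004]]
    - [[0,-62,-130],[0,0,-0.004]]
    - [[0,-62,-170],[0,0,-0.004]]
    - [[0,-62,-205],[0,0,-0.004]]
    - [[0,-62,-221],[0,0,-0.004]]
    - [[0,-62,-221],[0,0,-0.004]]

```text
time_s: 4.3
tool_pos: [0.5176, -0.2018, 0.0287]
tool_rot: [-179.8, -0.1, 96.5]
force: [0.4, -0.7, 0.7]
grip_width: 0.0504
```

```bash
cat > look.py <<'E'
from h import *
import sys
o,w,T=wrist();im=w['image'];save(sys.argv[1]+'.png',im);np.savez(sys.argv[1]+'.npz',im=im,T=T)
print(o['time_s'],'tcp dock',w2d(o['tool_pos']).round(1),o['tool_pos'].round(4),o['tool_rot'].round(2),o['force'].round(2))
b=list(map(int,sys.argv[2:6]))
if b:
    for t in (70,90): print(t,fit(w,T,im,b,list(map(float,sys.argv[6:9])),t))
E
python3 look.py w3
python3 - <<'E'
from h import *
a=np.load('w3.npz');w=env.read_camera('wrist')
s=sil(w,a['T'],-130.6,60.8,.033);im=a['im'].copy();im[(s>.5)&(cv2.erode(s,np.ones((3,3)))<.5)]=[255,0,0];save('w3o.png',im)
E
```

```text
4.3 tcp dock [-223.6   64.6] [ 0.5176 -0.2018  0.0287] [-1.7976e+02 -7.0000e-02  9.6540e+01] [ 0.37 -0.74  0.68]
```

View pics/w3o.png

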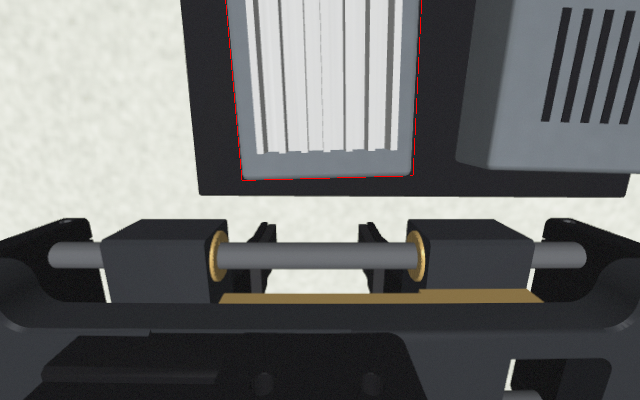

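Request:
apply_moves:
  targets:
    - [[1.1,8,2],[0,0,-0.003]]
    - [[0.2,16,2],[0,0,-0.003]]
    - [[-0.7,24,2],[0,0,-0.003]]
    - [[-1.1,28,2],[0,0,-0.003]]
    - [[-1.5,31,2],[0,0,-0.003]]
    - [[-1.8,34,2],[0,0,-0.003]]
    - [[-2.1,37,2],[0,0,-0.003]]
    - [[-2.4,40,2],[0,0,-0.003]]

```text
time_s: 5.2
tool_pos: [0.517, -0.164, 0.033]
tool_rot: [179.9, 0.1, 96.2]
force: [0.6, -4.1, 1.8]
grip_width: 0.0497
```

Request:
apply_moves:
  targets:
    - [[-0.3,3,0],[0,0,0]]
    - [[-0.7,6,0],[0,0,0]]
    - [[-1,9,0],[0,0,0]]
    - [[-1.3,12,0],[0,0,0]]
    - [[-1.3,12,0],[0,0,0]]

```text
time_s: 5.7
tool_pos: [0.5154, -0.1501, 0.0325]
tool_rot: [-180.0, -0.0, 96.3]
force: [0.5, -1.5, 0.9]
grip_width: 0.05
```

```bash
python3 look.py w4
python3 - <<'E'
from h import *
a=np.load('w4.npz');w=env.read_camera('wrist');im=a['im'][:300]
g=im.astype(int).mean(2)
for r in (40,90,140): print(r,[ (c,int(g[r,c-2]),int(g[r,c+2])) for c in range(180,480) if abs(g[r,c+1]-g[r,c-1])>35])
save('w4c.png',im)
E
```

```text
5.7 tcp dock [-172.    61.1] [ 0.5154 -0.1501  0.0325] [-1.800e+02 -5.000e-02  9.634e+01] [ 0.52 -1.49  0.86]
40 [(180, 230, 44), (195, 41, 107), (218, 102, 42), (228, 45, 124), (229, 42, 126), (432, 105, 43), (433, 107, 39)]
90 [(184, 227, 42), (185, 226, 43), (186, 195, 42), (230, 40, 125), (231, 43, 124), (232, 41, 126), (247, 128, 221), (248, 128, 221), (254, 221, 99), (255, 221, 100), (256, 200, 102), (259, 100, 221), (260, 102, 220), (276, 221, 115), (277, 221, 101), (278, 221, 140), (280, 115, 222), (281, 101, 221), (299, 222, 164), (300, 222, 213), (301, 221, 222), (302, 165, 221), (336, 220, 132), (337, 219, 206), (338, 204, 221), (339, 143, 222), (357, 218, 111), (358, 218, 111), (360, 137, 215), (361, 111, 222), (362, 111, 222), (377, 219, 123), (378, 218, 110), (379, 219, 110), (383, 110, 219), (384, 111, 221), (390, 220, 127), (391, 221, 127), (406, 121, 39), (407, 116, 39)]
140 [(189, 225, 42), (190, 225, 45), (234, 40, 122), (235, 40, 126), (249, 129, 214), (250, 128, 221), (251, 127, 221), (256, 221, 101), (257, 221, 99), (258, 221, 101), (261, 99, 221), (262, 101, 220), (278, 221, 100), (279, 221, 99), (280, 208, 190), (281, 145, 221), (282, 100, 220), (300, 221, 191), (302, 188, 221), (335, 220, 130), (336, 219, 203), (337, 218, 221), (338, 161, 221), (355, 218, 112), (356, 217, 111), (357, 217, 155), (358, 157, 211), (359, 112, 221), (360, 111, 220), (375, 218, 111), (376, 219, 111), (377, 219, 111), (380, 111, 214), (381, 111, 221), (382, 111, 221), (387, 221, 126), (388, 221, 125), (402, 123, 41), (403, 117, 38)]
```

View pics/w4c.png

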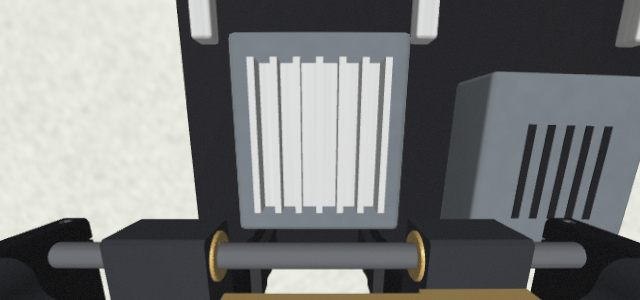

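The module now sits square to the fingers, lid at (230-409, 33-228), between the rail entries at columns 203 and 425. Fit the numbers.

Run:
```python
from h import *
a=np.load('w4.npz');w=env.read_camera('wrist');im=a['im']
for t in (70,90): print(t,fit(w,a['T'],im,(219,20,412,215),[-112,61,0],t))
```

```text
70 (array([-110.10789415,   59.02105571,   -0.18769515]), np.float64(585.8168334960938))
90 (array([-110.18383536,   58.96815874,   -0.52010459]), np.float64(735.2686767578125))
```

Request:
apply_moves:
  targets:
    - [[-0.9,4,0],[0,0,0]]
    - [[-2.0,10,0],[0,0,0]]
    - [[-3.1,16,0],[0,0,0]]
    - [[-4.2,22,0],[0,0,0]]
    - [[-5.3,28,0],[0,0,0]]
    - [[-6.4,34,0],[0,0,0]]
    - [[-7.5,40,0],[0,0,0]]
    - [[-8.3,44,0],[0,0,0]]

```text
time_s: 6.65
tool_pos: [0.5069, -0.1062, 0.0326]
tool_rot: [-180.0, -0.0, 96.3]
force: [0.8, -1.1, -0.8]
grip_width: 0.0499
```

```bash
python3 look.py w5
python3 - <<'E'
from h import *
a=np.load('w5.npz');w=env.read_camera('wrist');im=a['im']
# lateral from lid side edges at z=.048 within inner rows
g=im.astype(int).mean(2)
m=((g>75)&(g<150)).astype(np.uint8)
for r in (80,120,160,200):
    cs=np.where(g[r,205:440]>75)[0]+205
    print(r,cs.min(),cs.max(),w2d(toplane(w,(cs.min(),r),.048,a['T'])).round(1),w2d(toplane(w,(cs.max(),r),.048,a['T'])).round(1))
E
```

```text
6.65 tcp dock [-127.4   64.6] [ 0.5069 -0.1062  0.0326] [-1.800e+02 -1.000e-02  9.634e+01] [ 0.82 -1.06 -0.78]
80 205 439 [-36.8 118.6] [-36.7   4.8]
120 206 434 [-55.6 119.8] [-55.5   5.4]
160 237 401 [-75.7 105.6] [-75.6  20.6]
200 239 398 [-97.1 105.9] [-97.   20.7]
```

Lid edges at dock y 20.6 / 105.7, so the centre is 63.1: centred. Push straight on.

Request:
apply_moves:
  targets:
    - [[-0.4,4,0],[0,0,0]]
    - [[-1.2,11,0],[0,0,0]]
    - [[-2.0,18,0],[0,0,0]]
    - [[-2.8,25,0],[0,0,0]]
    - [[-3.6,32,0],[0,0,0]]
    - [[-4.4,39,0],[0,0,0]]
    - [[-5.1,46,0],[0,0,0]]
    - [[-5.9,53,0],[0,0,0]]

```text
time_s: 7.55
tool_pos: [0.5013, -0.0536, 0.0328]
tool_rot: [180.0, 0.0, 96.3]
force: [-1.2, -2.4, 1.6]
grip_width: 0.0498
```

Request:
apply_moves:
  targets:
    - [[-0.8,7,0],[0,0,0]]
    - [[-1.6,14,0],[0,0,0]]
    - [[-2.3,21,0],[0,0,0]]
    - [[-3.1,28,0],[0,0,0]]
    - [[-3.9,35,0],[0,0,0]]
    - [[-4.7,42,0],[0,0,0]]
    - [[-5.4,48,0],[0,0,0]]
    - [[-5.8,52,0],[0,0,0]]

```text
time_s: 8.35
tool_pos: [0.4952, -0.0013, 0.0326]
tool_rot: [-180.0, -0.0, 96.3]
force: [0.4, -3.9, 3.0]
grip_width: 0.0503
```

```bash
cat > lat.py <<'E'
from h import *
import sys
a=np.load(sys.argv[1]+'.npz');w=env.read_camera('wrist');g=a['im'].astype(int).mean(2)
for r in (60,100,140,180,200):
    o=[]
    for rng,lim in ((range(318,200,-1),0),(range(318,445),0)):
        c=next((c for c in rng if g[r,c]<70 and g[r,c+(1 if rng.step>0 else -1)]<70),None)
        o.append(None if c is None else w2d(toplane(w,(c-.0-.5*rng.step,r),.048,a['T'])).round(1))
    print(r,o)
E
python3 look.py w6; python3 lat.py w6
```

```text
8.35 tcp dock [-21.8  64.6] [ 0.4952 -0.0013  0.0326] [-1.7999e+02 -1.0000e-02  9.6340e+01] [ 0.44 -3.88  3.01]
60 [array([ 77.7, 106.1]), array([77.8, 20.5])]
100 [array([ 59.5, 106.4]), array([59.5, 20.6])]
140 [array([ 40.1, 106.2]), array([40.2, 20.1])]
180 [array([ 19.4, 106. ]), array([19.5, 20.2])]
200 [array([  8.5, 106.2]), array([ 8.6, 20.4])]
```

Still centred (63.3) and square. 90 mm to go.

Request:
apply_moves:
  targets:
    - [[-0.7,6,0],[0,0,0]]
    - [[-1.4,13,0],[0,0,0]]
    - [[-2.2,20,0],[0,0,0]]
    - [[-3.0,27,0],[0,0,0]]
    - [[-3.8,34,0],[0,0,0]]
    - [[-4.6,41,0],[0,0,0]]
    - [[-5.4,48,0],[0,0,0]]
    - [[-6.1,54,0],[0,0,0]]

```text
time_s: 9.25
tool_pos: [0.489, 0.0528, 0.0326]
tool_rot: [-180.0, -0.0, 96.3]
force: [-0.1, -1.5, -1.1]
grip_width: 0.0496
```

Request:
apply_moves:
  targets:
    - [[-0.6,5,0],[0,0,0]]
    - [[-1.1,10,0],[0,0,0]]
    - [[-1.7,15,0],[0,0,0]]
    - [[-2.2,20,0],[0,0,0]]
    - [[-2.5,23,0],[0,0,0]]
    - [[-2.9,26,0],[0,0,0]]
    - [[-3.1,28,0],[0,0,0]]
    - [[-3.1,28,0],[0,0,0]]

```text
time_s: 10.05
tool_pos: [0.4862, 0.0805, 0.0327]
tool_rot: [180.0, -0.0, 96.3]
force: [0.4, -1.5, -0.1]
grip_width: 0.0502
```

```bash
python3 look.py w7; python3 lat.py w7
```

```text
10.05 tcp dock [60.4 64.5] [0.4862 0.0805 0.0327] [ 1.7999e+02 -3.0000e-02  9.6320e+01] [ 0.44 -1.51 -0.1 ]
60 [array([160., 106.]), array([160. ,  19.8])]
100 [array([141.7, 106.3]), array([141.8,  19.9])]
140 [array([122.3, 106.1]), array([122.4,  20. ])]
180 [array([101.6, 106. ]), array([101.7,  20. ])]
200 [array([ 90.7, 106.2]), array([90.8, 20.3])]
```

View pics/w7.png

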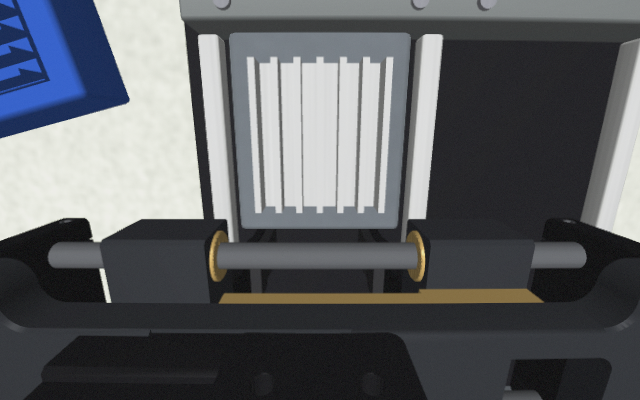

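The module is square between the rails (columns 230-409), its nose at row 33 a few mm short of the stop face. Creep on and watch the force.

Request:
apply_moves:
  targets:
    - [[-0.2,1.5,0],[0,0,0]]
    - [[-0.3,3,0],[0,0,0]]
    - [[-0.4,4,0],[0,0,0]]
    - [[-0.5,5,0],[0,0,0]]
    - [[-0.6,5.5,0],[0,0,0]]
    - [[-0.6,6,0],[0,0,0]]

```text
time_s: 10.75
tool_pos: [0.4859, 0.0857, 0.0329]
tool_rot: [180.0, 0.0, 96.3]
force: [1.3, -2.8, 3.1]
grip_width: 0.05
```

Request:
apply_moves:
  targets:
    - [[0,0.5,0],[0,0,0]]
    - [[-0.1,1,0],[0,0,0]]
    - [[-0.2,1.5,0],[0,0,0]]

```text
time_s: 11.05
tool_pos: [0.4857, 0.087, 0.0328]
tool_rot: [180.0, 0.0, 96.3]
force: [0.6, -5.2, 2.8]
grip_width: 0.0495
```

Request:
apply_moves:
  targets:
    - [[0,0.5,0],[0,0,0]]
    - [[-0.1,1,0],[0,0,0]]
    - [[-0.2,1.5,0],[0,0,0]]
    - [[-0.2,1.5,0],[0,0,0]]

```text
time_s: 11.45
tool_pos: [0.4857, 0.0871, 0.0328]
tool_rot: [180.0, 0.1, 96.3]
force: [0.7, -8.1, 3.4]
grip_width: 0.0502
```

```bash
python3 look.py w8; python3 lat.py w8
```

```text
11.45 tcp dock [67.  64.3] [0.4857 0.0871 0.0328] [1.7997e+02 1.3000e-01 9.6260e+01] [ 0.68 -8.08  3.38]
60 [array([166.6, 106. ]), array([166.6,  20. ])]
100 [array([148.4, 105.9]), array([148.4,  20.1])]
140 [array([129. , 105.8]), array([129. ,  20.2])]
180 [array([108.3, 105.7]), array([108.3,  19.7])]
200 [array([ 97.4, 105.9]), array([97.4, 20. ])]
```

Home: no advance, force rising to 8 N. Nudge slightly more to seat squarely, then back off and rise.

Request:
apply_moves:
  targets:
    - [[-0.1,1,0],[0,0,0]]
    - [[-0.1,1,0],[0,0,0]]
    - [[0.3,-4,0],[0,0,0]]
    - [[1.2,-12,0],[0,0,0]]
    - [[2.6,-24,0],[0,0,0]]
    - [[3.8,-36,10],[0,0,0]]
    - [[5,-45,50],[0,0,0]]
    - [[6,-55,95],[0,0,0]]

```text
time_s: 12.35
tool_pos: [0.4899, 0.0324, 0.1281]
tool_rot: [-179.8, 0.1, 96.2]
force: [1.3, 0.7, 1.1]
grip_width: 0.0503
```

Request:
apply_moves:
  targets:
    - [[0,0,45],[0,0,0]]
    - [[0,0,85],[0,0,0]]
    - [[0,0,100],[0,0,0]]
    - [[0,0,100],[0,0,0]]

```text
time_s: 12.75
tool_pos: [0.4929, 0.0334, 0.231]
tool_rot: [179.7, -0.1, 96.2]
force: [0.2, -0.6, -1.1]
grip_width: 0.05
```

```bash
python3 look.py w9
python3 - <<'E'
from h import *
a=np.load('w9.npz');w=env.read_camera('wrist');im=a['im']
c=proj(w,[*d2w(130,63),.048],a['T']).astype(int);print(c)
r=rails(w,a['T'],im,200,0,500,330);[print(x) for x in r]
s=sil(w,a['T'],130,63,0);q=im.copy();q[(s>.5)&(cv2.erode(s,np.ones((3,3)))<.5)]=[255,0,0];
q=q[max(0,c[1]-80):c[1]+80,c[0]-110:c[0]+110]
both=np.hstack([im[max(0,c[1]-80):c[1]+80,c[0]-110:c[0]+110],q]);save('w9c.png',cv2.resize(both,(800,int(800*both.shape[0]/both.shape[1])),interpolation=cv2.INTER_CUBIC))
E
```

```text
12.75 tcp dock [12.9 63.1] [0.4929 0.0334 0.231 ] [ 1.7966e+02 -1.2000e-01  9.6250e+01] [ 0.16 -0.65 -1.1 ]
[315  83]
([200, 0, 300, 242, 23113], array([533.4, 101.9]), array([415.8, 299.4]), 6.6)
([259, 44, 16, 180, 1615], array([425.4,  78.9]), array([ 12. , 225.6]), 6.5)
([358, 44, 15, 180, 1586], array([549.7,  92.7]), array([ 11.4, 226. ]), 6.35)
([448, 44, 29, 175, 1540], array([674. , 110.4]), array([ 11.8, 219.9]), 6.46)
([286, 47, 60, 69, 3899], array([479.3, 155.5]), array([71.8, 78.7]), 6.31)
```

View pics/w9c.png

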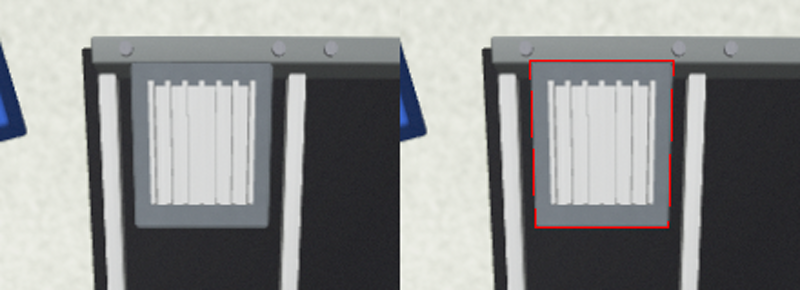

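The module's silhouette matches the home pose (130, 63, 0°), fins yaw 6.31° against dock 6.37°, nose on the stop. Now the white console's button; look from close by with the fingers shut.

Request:
apply_moves:
  targets:
    - [[0,40,0],[0,0,0]]
    - [[0,90,0],[0,0,0]]
    - [[0,140,0],[0,0,0]]
    - [[0,190,0],[0,0,0]]
    - [[0,235,0],[0,0,0]]
    - [[0,255,0],[0,0,0]]
    - [[0,255,0],[0,0,0]]
    - [[0,255,0],[0,0,0]]
  hand: 0

```text
time_s: 13.65
tool_pos: [0.491, 0.2871, 0.2261]
tool_rot: [-179.9, 0.2, 96.2]
force: [-0.2, -0.1, 0.2]
grip_width: 0.0018
```

Run:
```python
from h import *
o,w,T=wrist();im=w['image'];np.savez('w10.npz',im=im,T=T);print(o['time_s'],o['tool_pos'],o['tool_rot'])
for t in ['console','start_button','start_button_top']:
    for r in env.regions_of(w,t)[:3]:
        x=r['rect'];m=r['region'];v,u=np.where(m);print(t,round(r['conf'],2),x,len(u),toplane(w,(u.mean(),v.mean()),.067,T).round(4))
save('w10.png',im)
```

```text
13.65 [0.49104977 0.28710909 0.22610562] [-1.79880702e+02  1.74193363e-01  9.62442560e+01]
console 0.71 [283.6, 9.4, 384.5, 125.0] 7527 [0.4918 0.4183 0.067 ]
console 0.33 [303.5, 44.4, 329.2, 71.2] 677 [0.4757 0.425  0.067 ]
start_button 0.8 [304.3, 43.2, 331.2, 74.4] 704 [0.4755 0.425  0.067 ]
start_button_top 0.55 [301.7, 39.9, 328.8, 71.3] 658 [0.4756 0.4248 0.067 ]
```

View pics/w10.png

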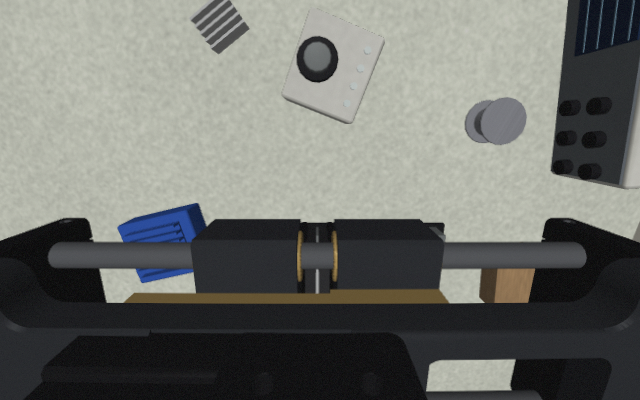

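The white console is at (333,65), its button at (317,57); networks put its top at (0.4757, 0.425), size consistent with 30 mm. Go over it.

Request:
apply_moves:
  targets:
    - [[-5,45,0],[0,0,0]]
    - [[-10,95,0],[0,0,0]]
    - [[-15,138,-20],[0,0,0]]
    - [[-15,138,-60],[0,0,0]]
    - [[-15,138,-105],[0,0,0]]
    - [[-15,138,-130],[0,0,0]]
    - [[-15,138,-140],[0,0,0]]
    - [[-15,138,-140],[0,0,0]]

```text
time_s: 14.65
tool_pos: [0.4761, 0.4256, 0.0867]
tool_rot: [-179.9, 0.1, 96.2]
force: [-0.5, -0.1, -0.5]
grip_width: 0.0003
```

Run:
```python
from h import *
o=env.get_obs();print(o['time_s'],o['tool_pos'],o['tool_rot'],o['force'])
p=env.read_camera('side');q=env.read_camera('scene')
a=p['image'][200:350,240:390];b=q['image'][130:280,370:520]
save('s1.png',np.hstack([cv2.resize(a,(400,400),interpolation=2),cv2.resize(b,(400,400),interpolation=2)]))
```

```text
14.65 [0.47609131 0.42560592 0.08671781] [-1.79915762e+02  9.64329129e-02  9.62290131e+01] [-0.45641298 -0.06838206 -0.53476879]
```

View pics/s1.png

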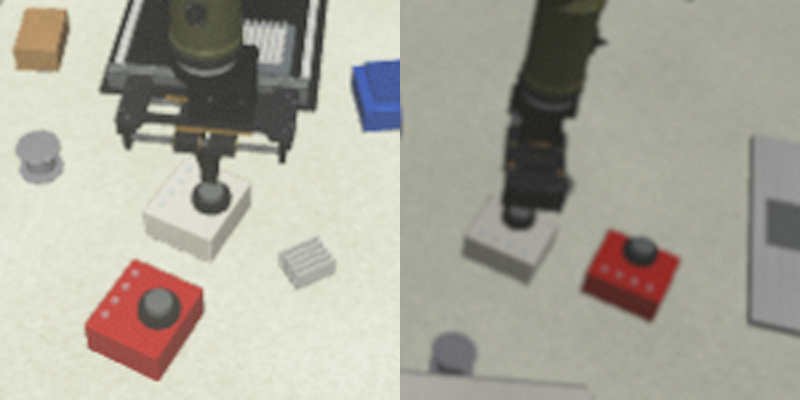

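Fingers hang right over the white console's button (side crop (210,190)). Press.

Request:
apply_moves:
  targets:
    - [[0,0,-10],[0,0,0]]
    - [[0,0,-17],[0,0,0]]
    - [[0,0,-20],[0,0,0]]
    - [[0,0,-22],[0,0,0]]
    - [[0,0,-24],[0,0,0]]
    - [[0,0,-26],[0,0,0]]
    - [[0,0,-27],[0,0,0]]
    - [[0,0,-27],[0,0,0]]

```text
time_s: 15.55
tool_pos: [0.4759, 0.4269, 0.0615]
tool_rot: [-180.0, -0.0, 96.3]
force: [-3.1, -3.3, 6.3]
grip_width: 0.0003
```

Request:
apply_moves:
  targets:
    - [[0,0,-1],[0,0,0]]
    - [[0,0,-2],[0,0,0]]
    - [[0,0,-3],[0,0,0]]
    - [[0,0,-3],[0,0,0]]

```text
time_s: 15.95
tool_pos: [0.4761, 0.4269, 0.0612]
tool_rot: [-180.0, -0.0, 96.3]
force: [-8.0, -6.1, 19.9]
grip_width: 0.0003
```

Bottomed: z stays at 61.2 mm (67−6) while the force rises to 20 N. Release.

Request:
apply_moves:
  targets:
    - [[0,0,3],[0,0,0]]
    - [[0,0,9],[0,0,0]]
    - [[0,0,18],[0,0,0]]
    - [[0,0,40],[0,0,0]]
    - [[0,0,80],[0,0,0]]
    - [[0,-45,120],[0,0,0]]
    - [[0,-90,150],[0,0,0]]
    - [[0,-120,160],[0,0,0]]

```text
time_s: 16.75
tool_pos: [0.4773, 0.3063, 0.2204]
tool_rot: [179.8, -0.1, 96.3]
force: [0.6, 0.1, 0.4]
grip_width: 0.0007
```

Request:
apply_moves:
  targets:
    - [[0,-20,5],[0,0,0]]
    - [[0,-20,5],[0,0,0]]
    - [[0,-20,5],[0,0,0]]

```text
time_s: 17.05
tool_pos: [0.4758, 0.2878, 0.2223]
tool_rot: [-180.0, -0.1, 96.3]
force: [-0.4, 0.4, 0.5]
grip_width: 0.0006
```

Run:
```python
from h import *
o,w,T=wrist();print(o['time_s'],o['tool_pos'],o['force'])
for r in env.regions_of(w,'start_button_top')[:2]:
    v,u=np.where(r['region']);print(r['conf'],toplane(w,(u.mean(),v.mean()),.067,T).round(4))
p=env.read_camera('side');q=env.read_camera('scene')
a=p['image'][130:350,240:460];a=cv2.resize(a,(400,400),interpolation=2)
b=cv2.resize(w['image'][:220,210:430],(400,400),interpolation=2);save('end.png',np.hstack([a,b]))
```

```text
17.05 [0.4757974  0.2877753  0.22229379] [-0.44368147  0.39681592  0.50446971]
0.56 [0.4752 0.4253 0.067 ]
```

View pics/end.png

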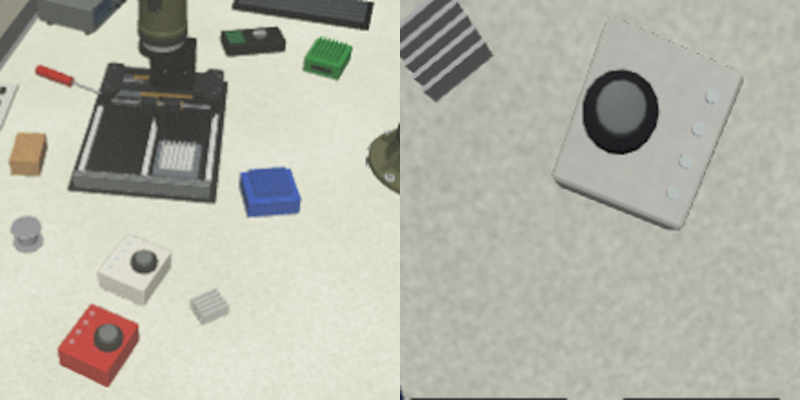

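The button is back up, the module sits at the stop, nothing else appears to have moved and the robot touches nothing. Handing in.

```bash
python3 -c "
from cell import env
print(env.sign_off())"
```

```text
the job is handed in; nothing more can be done
None
```

I pushed the finned module home along its lane with two spread fingertips and pressed the white console's start button down fully. I then let it go and handed the job in at about 17 s of the 59 s allowed.

- **Module at the stop:** it stopped advancing while the push force rose to about 8 N. After I backed off, its outline in the wrist picture matched the fully home pose. Its fins read 6.31° against the dock's 6.37°, so it sits square.
- **Rails:** it was within about 1 mm of the lane centre from the lane mouth onwards. The earlier fit, before it entered the rails, put it 4 mm off centre, and I steered that out. The fingertips stayed about 10 mm above the rail tops throughout the push.
- **Button:** the fingertips stopped at 61.2 mm, which is the full 6 mm of travel, with the force rising to about 20 N. In the last picture it looks back up, though I did not measure its height.
- **Everything else:** nothing else looked moved in the last side picture. The gripper hid the plain module there, so I did not check that one at the end. The robot was clear of everything.

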